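# Slide the lidded pot to the empty ring of the bench hotplate

## Robot

A 7-joint arm with a two-finger parallel gripper is mounted at the origin on the work surface. World frame = base frame: x ahead of the robot, y to its left, z up, the work surface at z = 0. Lengths are in m, angles in rad, forces in N, time in s.
With the tool pointing down it reaches from about 0.425 to 0.925 m from the base axis. Payload 6.8 kg.
Tool frame: the origin (TCP) lies at the centre of the arm's flange, where the gripper is bolted on; the fingertips stand 173 mm ahead of it and the grasp point (between the pads) lies 155 mm ahead of it; z points along the fingers, y is the direction in which the jaws open and shut (so a half turn about z gives the same grasp; the last joint's range is limited). The gripper opens to 85 mm and grips with 20 to 120 N. Pads are 22 mm wide; open, the fingers measure 114 mm over their backs; the gripper's body (76 mm by 85 mm) begins 54 mm behind the grasp point. The pads swing forward as they close: fully open they stand 13 mm farther back than shut.
Start: joints at [1.001, 0.477, 0.022, 1.555, -0.011, 1.109, -0.083], TCP at [0.301, -0.604, 0.405] pointing down, gripper open.
Joint ranges: [-2.96, 2.96], [-0.34, 2.1], [-1.41, 1.46], [0.24, 2.44], [-1.37, 4.51], [0.17, 1.92], [-2.96, 2.96]. Speed limits (rad/s): [2.39, 2.39, 3.14, 3.14, 3.14, 3.14, 3.14].

## Interface

Orientations are given as a rotation vector (axis times angle).
In Python, from bench import r gives the robot as it stands. The module is installed in compiled form; this text tells all that it offers.
- The arm moves only by the shell command python3 -m creep 'ROWS' [OPENING] [FORCE]. ROWS is a JSON object of lists of equal length, an entry for each row: "linear": the shift along the tool's x, y, z in cm, a list of three; "rot": the turn, a rotation vector about the tool's x, y, z in rad, a list of three. A call has 1 to 20 rows; each row shifts and turns the commanded pose from where the row before left it, along the tool's axes as they then stand; what a row does not reach is not made up. A row lasts 1/12 s, in which the tool goes at most 41.7 mm and 7.16 degrees, less where a joint would pass 70% of its speed; a pose out of reach is approached as far as the arm can. A call with a gripper value outside its range is refused whole. OPENING is the closure, from -1 (fully open) to 1 (shut), so that 0 is half open, set as the call begins (- or left out, the last holds). The fingers move at their own pace and stop on an object; FORCE is the grip in N (left out, the last holds). Time passes only in rows, so rows that do not move let the fingers close. It gives the time, the measured TCP pose, the force and the opening at its end, in the units of the state.
- r.get_obs(): the state, without advancing time (a new reading comes with each control period).
- r.grab_frame(name): name is "scene" or "top"; returns the picture (420x560x3 uint8, blue, green, red); there is no depth.
- r.get_calibration(name): a dict with "fx", "fy", "cx", "cy" (pixels), "pose" (4x4, takes a point from camera to world coordinates). Camera axes: x right, y down, z forward; pixel columns grow to the right and rows downward; lengths in m; the calibration is good to about 2 mm. A picture is of the moment at which its call begins. get_calibration takes no time and is no camera call.
- r.hand_in(): hands the job in, once; it reports no verdict.
Trained networks look in the newest picture that a camera, given by its name, has taken for a name from the list of things; names that differ only in an ending like _2 or _b are one class to them, and where a whole thing is asked for, a point or a joint stands for the part that bears it (a point fixed in the world has none). Each returns a list of dicts, best first, with "p" (0 to 1); they miss things now and then, are a little off and sometimes report something else, mostly with a low value. They report only what shows in the picture. A call takes as long as a camera call.
- r.cut_out(camera, label): "pixels" (420x560 bool, what is visible of it) and "uv" ([column, row] in pixels, amid what is visible of it).
The state is a dict: "clock": time; "joints": joint angles; "qvel": joint speeds; "tau": joint torques, N m; "tcp_pos": TCP position; "orientation": TCP orientation; "contact_force": force on the tool from outside, world axes, zero at the start; "moment": the same for the moment, N m; "grip_width": finger opening in m.
Only numpy, scipy, OpenCV 4.12 (cv2) and the standard library are available. Lean on these libraries where they do the work, as an engineer would, in place of code of your own. Each camera call takes 0.05 s, during which the arm holds its last target. There are 200 camera calls.

## Task

On the bench hotplate, slide the lidded pot with the long black handle sideways onto the empty ring beside it, so that it stands centred there. Keep it flat on the plate all the way, without lifting or tipping it, leave the shallow pan and the tall can where they stand, and let go of the pot at the end.

Things in the scene. Friction and masses are not known exactly. Their poses are not given: they have to be found in the camera images.
- pot_center (a point): Closed steel pot, 90 mm across (lid 94), 63 high, about 0.6 kg, loose on the plate. Point: on its axis, 30 mm above its underside; z up. One level straight handle along the pot's -x, roughly towards the robot: black bar 12 mm wide, 14 tall, free from 58 to 147 mm from the axis, its centre line 42 mm above the underside (12 above this point).
- ring_to: The empty ring: pale circle, 108 mm outer diameter, painted flat on the hotplate's dark top, 42 mm above the work surface. Origin: its centre on the plate, z up, y along the plate's near row. The pot starts on the other near-row ring, 170 mm off along +y or -y, nothing between. Two more rings lie 152 mm further from the robot.
- pan_center (a point): Bystander: shallow open steel pan, 110 mm across, 24 high, its flat steel handle pointing away from the robot, on a ring of the far row. Point: on its axis, 12 mm above its underside, z up.
- can_center (a point): Bystander: tall closed steel can, 80 mm across, 112 high, with a narrower neck and a thin wire bail up to 141 mm, on the other ring of the far row. Point: on its axis, 56 mm above its underside, z up.

How it is judged:
At the end, for the whole second after the job is handed in: The pot stands flat on the hotplate (tilt under 0.08 rad, its point 25 to 35 mm above the plate), centred within 15 mm on the empty ring, in any handle direction (horizontal distance between pot_center and ring_to below 0.015 m and angle between pot_center's own z axis and vertical below 0.08 rad and z of pot_center in the frame of ring_to between 0.025 and 0.035 m); the robot touches nothing.
It fails at once if the pot is lifted more than 10 mm off the plate, or falls off it (z of pot_center in the frame of ring_to above 0.04 m or z of pot_center in the frame of ring_to below 0.015 m).
It fails at once if the pot is tipped by more than 0.2 rad (angle between pot_center's own z axis and vertical above 0.2 rad).
It fails at once if the shallow pan is moved more than 15 mm (distance of pan_center from where it was at the start of the episode above 0.015 m).
It fails at once if the tall can is moved more than 15 mm (distance of can_center from where it was at the start of the episode above 0.015 m).
It also fails if it takes over 34 s, if anything falls off the work surface, if the arm or the gripper's body presses on something with over 40 N, if the wrist force passes 120 N, or if a joint passes its speed limit or range.

## Working session

There is one attempt and no reset: what is moved stays moved. The work goes in short steps, Python scripts to look and compute and a shell command to move; the robot and the scene stay as the last step left them, time stands still between calls to the robot, and variables do not carry over. Pictures are saved under pics/ and viewed, about 8 in all and at most 12, crops included, and the job is handed in when it is done.

```bash
mkdir -p pics; cat > h.py <<'E'
import numpy as np,cv2
from bench import r
from scipy.spatial.transform import Rotation as R
def ray(cam,uv,z):
    c=r.get_calibration(cam);T=np.array(c["pose"])
    d=T[:3,:3]@np.array([(uv[0]-c["cx"])/c["fx"],(uv[1]-c["cy"])/c["fy"],1]);o=T[:3,3]
    return o+d*(z-o[2])/d[2]
def proj(cam,p):
    c=r.get_calibration(cam);T=np.array(c["pose"]);q=T[:3,:3].T@(np.array(p)-T[:3,3])
    return np.array([c["fx"]*q[0]/q[2]+c["cx"],c["fy"]*q[1]/q[2]+c["cy"]])
E
python3 - <<'E'
from h import *
print(r.get_obs())
for c in("top","scene"):
    f=r.grab_frame(c);cv2.imwrite(f"pics/{c}0.png",f)
    print(c,np.round(r.get_calibration(c)["pose"],3).tolist())
    for n in("pot_center","ring_to","pan_center","can_center"):
        for d in r.cut_out(c,n)[:3]:
            ys,xs=np.nonzero(d["pixels"]);print(c,n,d["p"],d["uv"],xs.min(),xs.max(),ys.min(),ys.max(),ray(c,d["uv"],.042).round(3))
E
```

```text
{'clock': 0.0, 'joints': array([ 1.00091485,  0.47781756,  0.02232922,  1.55644766, -0.01149156,
        1.10930423, -0.08311604]), 'qvel': array([-0.00055945, -0.00056295,  0.00103436,  0.00010687, -0.00076938,
        0.00012374,  0.00223635]), 'tau': array([-9.05598990e-04, -5.96451187e+01,  1.60810813e+00, -2.81199950e+01,
        1.25837469e-02,  9.35324613e-03,  5.20702415e-06]), 'tcp_pos': array([ 0.30063208, -0.60404955,  0.40371512]), 'orientation': array([-3.05650177e+00, -7.18562165e-01,  8.77561055e-04]), 'contact_force': array([ 0.29210441, -0.37739861, -1.04762163]), 'moment': array([-0.02256146, -0.03935572, -0.0112838 ]), 'grip_width': 0.08547472027320367}
top [[-0.029, -0.99, 0.136, 0.575], [-1.0, 0.029, -0.001, 0.029], [-0.003, -0.136, -0.991, 0.745], [0.0, 0.0, 0.0, 1.0]]
top pot_center 0.87 [302.8, 253.4] 268 331 219 348 [ 0.605 -0.014  0.042]
top ring_to 0.82 [190.9, 254.9] 159 225 219 285 [0.607 0.165 0.042]
top pan_center 0.71 [184.3, 156.0] 155 223 78 190 [0.771 0.176 0.042]
top can_center 0.9 [296.2, 153.3] 273 327 118 181 [ 0.77  -0.009  0.042]
scene [[0.274, 0.667, -0.693, 1.127], [0.962, -0.194, 0.194, -0.089], [-0.005, -0.719, -0.695, 0.556], [0.0, 0.0, 0.0, 1.0]]
scene pot_center 0.75 [241.7, 194.8] 211 273 147 228 [ 0.562 -0.004  0.042]
scene ring_to 0.97 [344.3, 195.6] 311 371 175 216 [0.615 0.171 0.042]
scene pan_center 0.62 [385.8, 255.5] 343 439 223 326 [0.761 0.181 0.042]
scene can_center 0.88 [263.1, 264.2] 235 295 213 306 [ 0.725 -0.006  0.042]
```

```bash
python3 - <<'E'
from h import *
a=cv2.imread("pics/top0.png")[60:380,120:380];cv2.imwrite("pics/t0c.png",cv2.resize(a,None,fx=1.87,fy=1.87,interpolation=cv2.INTER_CUBIC))
m=r.cut_out("top","pot_center")[0]["pixels"].astype(np.uint8)
body=cv2.morphologyEx(m,cv2.MORPH_OPEN,cv2.getStructuringElement(cv2.MORPH_ELLIPSE,(25,25)))
h=m&~cv2.dilate(body,np.ones((5,5)))
(c,rad)=cv2.minEnclosingCircle(cv2.findContours(body,0,2)[0][0]);print("body",c,rad,ray("top",c,.042+.06))
pts=np.argwhere(h)[:,::-1];n,l,s,ce=cv2.connectedComponentsWithStats(h);k=1+s[1:,4].argmax();print(s[k])
P=np.array([ray("top",p,.042+.049)[:2] for p in np.argwhere(l==k)[:,::-1]])
print(P.mean(0),P.min(0),P.max(0));x=np.polyfit(P[:,0],P[:,1],1);print("slope",x)
m=r.cut_out("top","ring_to")[0]["pixels"].astype(np.uint8)
ct=max(cv2.findContours(m,0,2)[0],key=len);W=np.array([ray("top",q[0],.042)[:2] for q in ct],np.float32)
print("ring",cv2.minEnclosingCircle(W),cv2.fitEllipse(W))
E
```

```text
body (298.9513244628906, 250.42034912109375) 32.5145263671875 [ 0.6066066  -0.00498942  0.102     ]
[302 283  27  66 611]
[ 0.51267697 -0.02742161] [ 0.46515599 -0.04290748] [ 0.55856231 -0.00817289]
slope [ 0.22929832 -0.14497758]
ring ((0.6120645999908447, 0.16414964199066162), 0.05386582762002945) ((0.6117465496063232, 0.16445483267307281), (0.10312850028276443, 0.10579133778810501), 5.363932132720947)
```

View pics/t0c.png

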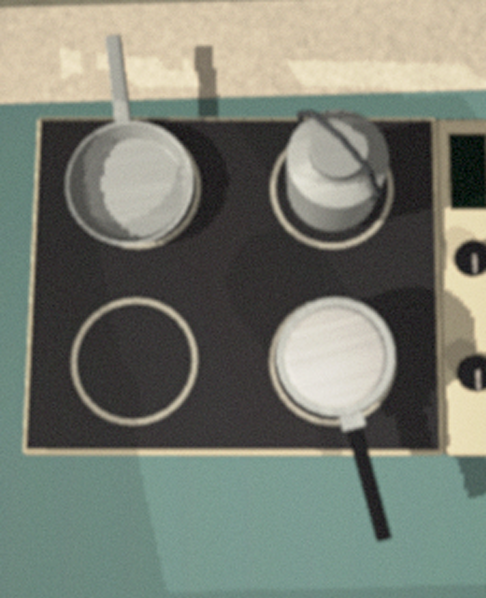

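View pics/scene0.png

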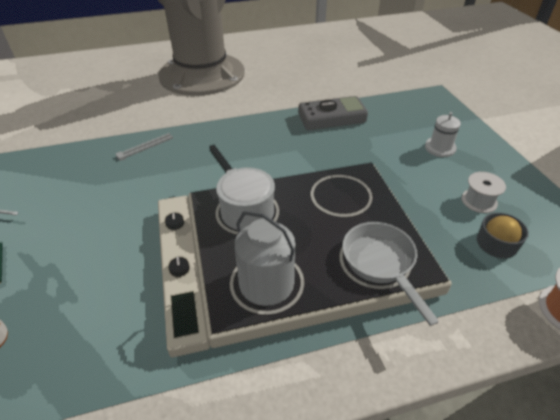

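The top view shows the pot at crop (335,357), with its handle slanting down and to the right to (383,538). The empty ring is at crop (135,360), the pan at top left and the can at top right. The scene view agrees: the pot is at (245,195) and the empty ring at (342,195). I'll grip the handle 85 mm from the pot's axis.

```bash
cat >> h.py <<'E'
def go(p,ang):  # deltas: turn first, then shifts in turned tool axes
    o=r.get_obs();M=R.from_rotvec(o["orientation"]).as_matrix()
    best=None
    for s in(0,np.pi):
        a=ang+s;y=np.array([-np.sin(a),np.cos(a),0]);z=np.array([0,0,-1.]);T=np.c_[np.cross(y,z),y,z]
        w=R.from_matrix(M.T@T).as_rotvec()
        if best is None or np.linalg.norm(w)<np.linalg.norm(best[0]):best=(w,T)
    d=np.array(p)-o["tcp_pos"]
    print("rot",best[0].round(3),"lin now cm",(M.T@d*100).round(2),"lin turned",(best[1].T@d*100).round(2),"tcp",o["tcp_pos"].round(4),"t",o["clock"],"F",o["contact_force"].round(1))
E
python3 -c "
from h import *
a=.2254;go([.607-.085*np.cos(a),-.005-.085*np.sin(a),.239],a)"
```

```text
rot [ 0.    -0.     0.236] lin now cm [ 45.85 -42.    16.57] lin turned [ 34.74 -51.57  16.57] tcp [ 0.3008 -0.6043  0.4047] t 0.6 F [ 1.4 -0.   0.5]
```

```bash
python3 -m creep '{"linear":[[0,0,0],[0,0,0],[0,0,0],[2,-3,0],[2,-3,0],[2,-3,0],[2,-3,0],[2,-3,0],[2,-3,0],[2,-3,0],[2,-3,0],[2,-3,0],[2,-3,0],[2,-3,0],[2,-3,0],[2,-3,0],[2,-3,0],[2,-3,0],[2,-3,0],[2,-3,0]],"rot":[[0,0,0.079],[0,0,0.079],[0,0,0.078],[0,0,0],[0,0,0],[0,0,0],[0,0,0],[0,0,0],[0,0,0],[0,0,0],[0,0,0],[0,0,0],[0,0,0],[0,0,0],[0,0,0],[0,0,0],[0,0,0],[0,0,0],[0,0,0],[0,0,0]]}' -1
python3 -c "
from h import *
a=.2254;go([.607-.085*np.cos(a),-.005-.085*np.sin(a),.239],a)
cv2.imwrite('pics/s1.png',r.grab_frame('scene'))"
```

```text
clock: 2.27
tcp_pos: [0.5183, -0.0295, 0.4051]
orientation: [3.121, 0.354, 0.001]
contact_force: [0.6, -0.0, -0.2]
grip_width: 0.0856
rot [ 0.    -0.001  0.   ] lin now cm [ 0.68 -0.41 16.61] lin turned [ 0.69 -0.4  16.61] tcp [ 0.5183 -0.0295  0.4051] t 2.2667 F [ 0.6 -0.  -0.2]
```

```bash
python3 -m creep '{"linear":[[0.35,-0.2,1],[0.35,-0.2,1],[0,0,1.5],[0,0,1.5],[0,0,1.5],[0,0,1.5],[0,0,1.5],[0,0,1.5],[0,0,1],[0,0,0.5],[0,0,0],[0,0,0]],"rot":[[0,0,0],[0,0,0],[0,0,0],[0,0,0],[0,0,0],[0,0,0],[0,0,0],[0,0,0],[0,0,0],[0,0,0],[0,0,0],[0,0,0]]}'
python3 -c "
from h import *
a=.2254;go([.607-.085*np.cos(a),-.005-.085*np.sin(a),.239],a)
a=[cv2.resize(r.grab_frame(c)[y:y+200,x:x+200],(400,400)) for c,x,y in (('scene',140,60),('top',210,180))]
cv2.imwrite('pics/s2.png',np.hstack(a))"
```

```text
clock: 3.32
tcp_pos: [0.524, -0.0261, 0.2798]
orientation: [3.122, 0.353, -0.0]
contact_force: [-0.2, 0.1, 0.8]
grip_width: 0.0854
rot [ 0.  0. -0.] lin now cm [ 0.07 -0.21  4.08] lin turned [ 0.07 -0.2   4.08] tcp [ 0.524  -0.0261  0.2798] t 3.3167 F [-0.2  0.1  0.8]
```

View pics/s2.png

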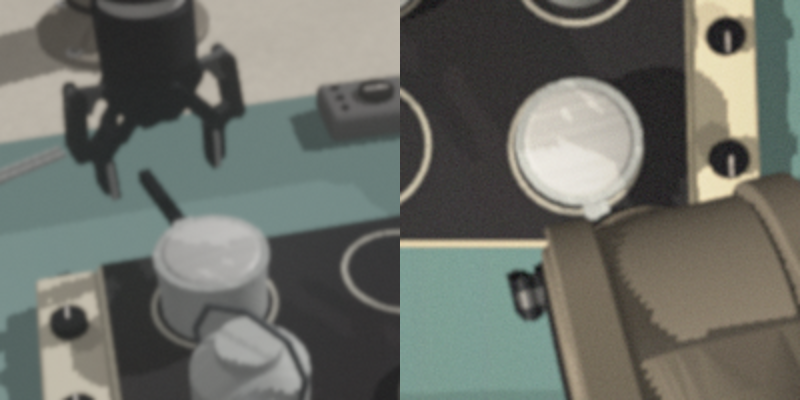

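The fingers straddle the handle, at (165,195) in the left half, in front of the pot. Next I lower the gripper and close it.

```bash
python3 -m creep '{"linear":[[0.05,-0.1,0.7],[0,-0.1,1],[0,0,1],[0,0,0.8],[0,0,0.4],[0,0,0.2],[0,0,0],[0,0,0]],"rot":[[0,0,0],[0,0,0],[0,0,0],[0,0,0],[0,0,0],[0,0,0],[0,0,0],[0,0,0]]}' && python3 -m creep '{"linear":[[0,0,0],[0,0,0],[0,0,0],[0,0,0],[0,0,0],[0,0,0],[0,0,0],[0,0,0],[0,0,0],[0,0,0],[0,0,0],[0,0,0]],"rot":[[0,0,0],[0,0,0],[0,0,0],[0,0,0],[0,0,0],[0,0,0],[0,0,0],[0,0,0],[0,0,0],[0,0,0],[0,0,0],[0,0,0]]}' 1 30
python3 -c "
from h import *
print(r.get_obs()['moment'])
a=[cv2.resize(r.grab_frame(c)[y:y+200,x:x+200],(400,400)) for c,x,y in (('scene',140,60),('top',210,180))]
cv2.imwrite('pics/s3.png',np.hstack(a))
go([.523+.005,-.0240+.169,.239],.2254)"
```

```text
clock: 4.08
tcp_pos: [0.524, -0.0236, 0.2387]
orientation: [-3.122, -0.354, 0.0]
contact_force: [0.1, -0.2, 0.9]
grip_width: 0.0856
clock: 5.08
tcp_pos: [0.524, -0.0236, 0.2389]
orientation: [3.122, 0.354, 0.0]
contact_force: [-1.6, -0.2, 4.7]
grip_width: 0.0111
[-0.00386137  0.3003501  -0.02098628]
rot [ 0. -0.  0.] lin now cm [  4.17 -16.35  -0.02] lin turned [  4.16 -16.35  -0.02] tcp [ 0.5239 -0.0236  0.2388] t 5.1833 F [-1.   0.3  5.5]
```

View pics/s3.png

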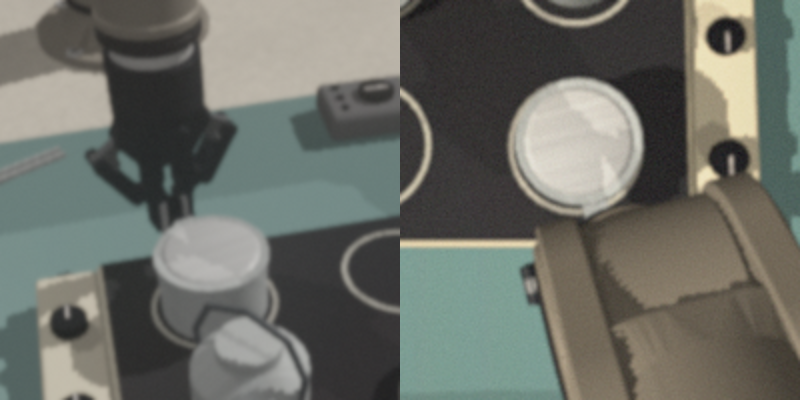

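The handle is gripped between the pads and the pot stands as before, with a slight downward press of 5 N. I'll slide it most of the way and then measure.

```bash
python3 -m creep '{"linear":[[0.05,-0.2,-0.03],[0.1,-0.4,0],[0.15,-0.6,0],[0.2,-0.8,0],[0.25,-1,0],[0.25,-1,0],[0.25,-1,0],[0.25,-1,0],[0.25,-1,0],[0.25,-1,0],[0.25,-1,0],[0.25,-1,0],[0.25,-1,0],[0.25,-1,0],[0.25,-1,0],[0.25,-1,0],[0.2,-0.8,0],[0.1,-0.5,0],[0,0,0],[0,0,0]],"rot":[[0,0,0],[0,0,0],[0,0,0],[0,0,0],[0,0,0],[0,0,0],[0,0,0],[0,0,0],[0,0,0],[0,0,0],[0,0,0],[0,0,0],[0,0,0],[0,0,0],[0,0,0],[0,0,0],[0,0,0],[0,0,0],[0,0,0],[0,0,0]]}'
cat >> h.py <<'E'
def pot():
    m=r.cut_out("top","pot_center")[0]["pixels"].astype(np.uint8)
    body=cv2.morphologyEx(m,cv2.MORPH_OPEN,cv2.getStructuringElement(cv2.MORPH_ELLIPSE,(25,25)))
    (c,rad)=cv2.minEnclosingCircle(max(cv2.findContours(body,0,2)[0],key=len));print("pot",c,rad,ray("top",c,.102))
E
python3 -c "
from h import *
f=r.grab_frame('top');cv2.imwrite('pics/s4.png',np.hstack([cv2.resize(g[y:y+200,x:x+200],(400,400)) for g,x,y in ((r.grab_frame('scene'),220,60),(f,110,180))]))
pot();go([.529,.1454,.239],.2254);print(r.get_obs()['moment'])"
```

```text
clock: 6.85
tcp_pos: [0.5265, 0.1354, 0.2389]
orientation: [-3.12, -0.358, -0.001]
contact_force: [-0.2, 2.7, -2.1]
grip_width: 0.0113
pot (192.24298095703125, 251.3921661376953) 33.07961654663086 [0.60970767 0.15162214 0.102     ]
rot [-0.001 -0.001  0.002] lin now cm [ 0.48 -0.99  0.  ] lin turned [ 0.47 -0.99  0.  ] tcp [0.5266 0.1347 0.239 ] t 7.0 F [ 0.3  2.7 -1.8]
[0.50432664 0.04750032 0.22786783]
```

View pics/s4.png

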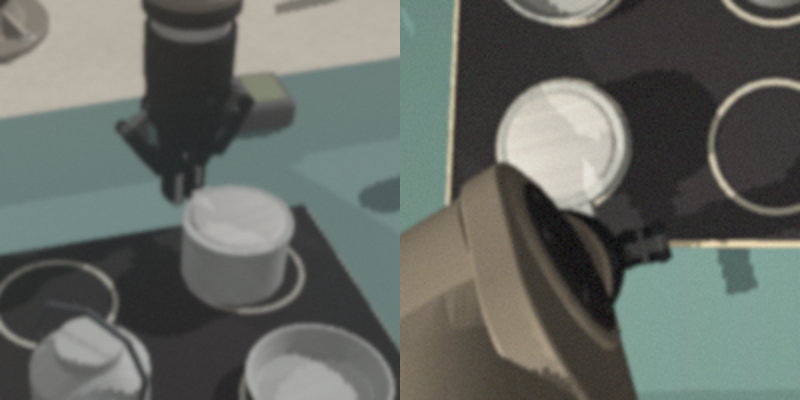

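The pot has slid flat, close to the ring at (245,300) in the left half, and it still needs about 12 mm in y and 2 mm in x.

```bash
python3 -m creep '{"linear":[[0.1,-0.2,0],[0.15,-0.3,0],[0.15,-0.3,0],[0.1,-0.2,0],[0.05,-0.1,0],[0,0,0],[0,0,0]],"rot":[[0,0,0],[0,0,0],[0,0,0],[0,0,0],[0,0,0],[0,0,0],[0,0,0]]}'
python3 -c "
from h import *
f=r.grab_frame('top');pot();go([.529,.1454,.239],.2254)
g=r.grab_frame('scene');cv2.imwrite('pics/s5.png',np.hstack([cv2.resize(g[y:y+200,x:x+200],(400,400)) for g,x,y in ((g,220,60),(f,110,180))]))"
```

```text
clock: 7.58
tcp_pos: [0.5298, 0.1455, 0.2389]
orientation: [3.121, 0.353, 0.0]
contact_force: [-0.0, -3.9, -1.6]
grip_width: 0.0111
pot (186.4007568359375, 249.67222595214844) 32.688621520996094 [0.61247601 0.1601975  0.102     ]
rot [ 0. -0. -0.] lin now cm [-0.08  0.01 -0.01] lin turned [-0.08  0.01 -0.01] tcp [0.5298 0.1457 0.2389] t 7.6833 F [ 0.  -3.3 -1.5]
```

View pics/s5.png

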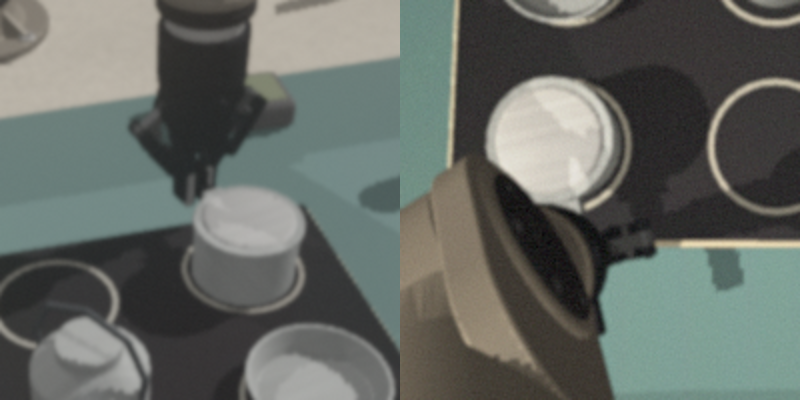

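The pot looks centred on the ring within about 4 mm, with the rim visible all round in the scene view. I'll release the handle, retreat straight up and check.

```bash
python3 -m creep '{"linear":[[0,0,0],[0,0,0],[0,0,0],[0,0,0],[0,0,0],[0,0,0],[0,0,0],[0,0,0],[0,0,0],[0,0,0],[0,0,0],[0,0,0]],"rot":[[0,0,0],[0,0,0],[0,0,0],[0,0,0],[0,0,0],[0,0,0],[0,0,0],[0,0,0],[0,0,0],[0,0,0],[0,0,0],[0,0,0]]}' -1 && python3 -m creep '{"linear":[[0,0,-0.4],[0,0,-0.8],[0,0,-1.2],[0,0,-1.5],[0,0,-1.5],[0,0,-1.5],[0,0,-1.5],[0,0,-1.5],[0,0,-1.5],[0,0,-1.5],[-1,0,-1],[-1.5,0,-0.5],[-1.5,0,0],[-1.5,0,0],[-1,0,0],[-0.5,0,0],[0,0,0],[0,0,0]],"rot":[[0,0,0],[0,0,0],[0,0,0],[0,0,0],[0,0,0],[0,0,0],[0,0,0],[0,0,0],[0,0,0],[0,0,0],[0,0,0],[0,0,0],[0,0,0],[0,0,0],[0,0,0],[0,0,0],[0,0,0],[0,0,0]]}'
python3 -c "
from h import *
f=r.grab_frame('top');pot()
for n in('pan_center','can_center'):print(n,[d['uv'] for d in r.cut_out('top',n)[:1]])
for c in((.612,.164),):
    k=[proj('top',(c[0]+.054*np.cos(t),c[1]+.054*np.sin(t),.042)) for t in np.linspace(0,6.28,60)]
    g=f.copy();cv2.polylines(g,[np.int32(np.round(k))],True,(0,0,255))
s=r.grab_frame('scene');cv2.imwrite('pics/s6.png',np.hstack([cv2.resize(q[y:y+200,x:x+200],(400,400)) for q,x,y in ((s,220,60),(g,110,180))]))
print(r.get_obs()['clock'])"
```

```text
clock: 8.73
tcp_pos: [0.5296, 0.146, 0.239]
orientation: [3.122, 0.354, -0.0]
contact_force: [0.3, 1.2, -0.1]
grip_width: 0.0857
clock: 10.23
tcp_pos: [0.4617, 0.1304, 0.3836]
orientation: [-3.121, -0.354, -0.002]
contact_force: [0.6, -1.6, -0.4]
grip_width: 0.0854
pot (186.1268310546875, 250.06361389160156) 33.42782211303711 [0.61191383 0.16060045 0.102     ]
pan_center [[184.2, 153.2]]
can_center [[295.6, 154.9]]
10.4833
```

View pics/s6.png

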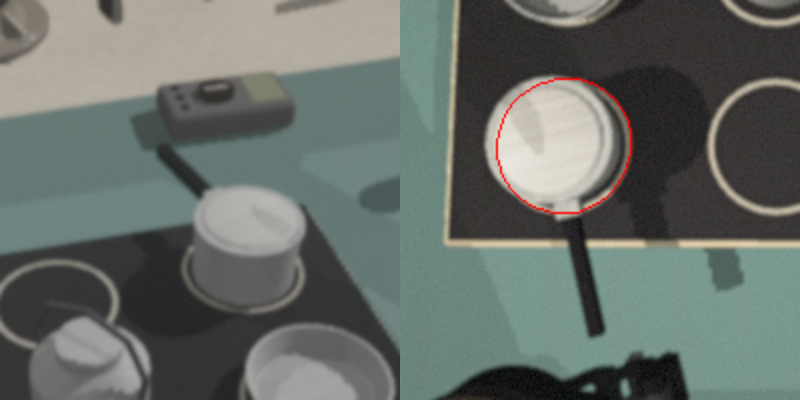

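The pot is free and flat on the ring, with its base centred inside the pale circle. The red outline matches the ring and the gripper is clear. The pan and can have not moved.

```bash
python3 -c "
from bench import r
print(r.hand_in())"
```

```text
the job is handed in; nothing more can be done
None
```

I gripped the pot by its handle, slid it flat along the near row onto the empty ring, let go, backed off and handed the job in after about 10.5 s. I got no verdict back.

- **Centring:** the last check put the pot at (0.612, 0.161) and the ring at (0.612, 0.164). That is about 4 mm off, against a limit of 15 mm.
- **Flatness:** I judged this by eye from the camera views; I did not measure tilt or height directly. The contact force on the tool stayed near 5 N or less in every reading I took.
- **Pan and can:** both looked unmoved. Their detected centres shifted by 3 pixels or less (about 5 mm by the top camera's scale), which I put down to detection noise.
- **Gripper:** it was open and clear of everything at the end.

No checks failed or disagreed.

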